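Fill the spacer gauge tube up to its line

ROBOT

A 6-joint arm with a two-finger parallel gripper is mounted at the origin on the work surface. World frame = base frame: x ahead of the robot, y to its left, z up, the work surface at z = 0. Lengths are in m, angles in degrees, forces in N, time in s.
With the tool pointing down it reaches from about 0.25 to 0.8 m from the base axis. Payload 8.5 kg.
Tool frame: the origin (TCP) lies on the centre line of the jaws, within the pads' length; the fingertips stand 11 mm ahead of it and the grasp point (between the pads) lies 8 mm behind it; z points along the fingers, y is the line along which they close (so a half turn about z gives the same grasp; the last joint's range is limited). The gripper opens to 85 mm and grips with 20 to 120 N. Pads are 22 mm wide; open, the fingers measure 114 mm over their backs; the gripper's body (76 mm by 85 mm) begins 54 mm behind the grasp point. The pads swing forward as they close: fully open they stand 13 mm farther back than shut.
Start: joints at [-76.146, 13.648, -0.773, 75.585, 0, 90], TCP at [0.126, -0.51, 0.242] pointing down, gripper open.
Joint ranges: [-152.45, 152.45], [-59.26, 108.67], [-65.41, 83.53], [-104.44, 129.93], [-82.83, 76.93], [-180, 180]. Speed limits (degrees/s): [127.2, 127.2, 159.86, 180, 180, 180].

INTERFACE

Orientations are given as [roll, pitch, yaw] about the fixed x, y, z axes, in that order (R = Rz(yaw) Ry(pitch) Rx(roll)).
In Python, from bench import robot, cams gives the robot as it stands.
- The arm moves only by the tool carry_out, never from a script. Its argument "plan" is a list of rows, each a list of 3 entries, a list of its own where there are three numbers: the shift along the tool's x, y, z in mm, then the turn about the tool's z in rad, then the finger opening in mm, from 0 to 85.4. A call has 1 to 20 rows; each row shifts and turns the commanded pose from where the row before left it, along the tool's axes as they then stand; what a row does not reach is not made up. A row lasts 1/10 s, in which the tool goes at most 50 mm and 8.59 degrees, less where a joint would pass 70% of its speed; a pose out of reach is approached as far as the arm can. A call with a gripper value outside its range is refused whole. The fingers move at their own pace and stop on an object; "force" is the grip in N (left out, the last holds). Time passes only in rows, so rows that do not move let the fingers close. It gives the time, the measured TCP pose, the force, the opening and the grip force at its end, in the units of the state.
- robot.state(): the state, without advancing time (a new reading comes with each control period).
- cams.read_camera(name): name is "scene" or "top" or "wrist"; returns the picture (384x512x3 uint8, blue, green, red); there is no depth.
- cams.camera_params(name): a dict with "fovy" (degrees; the focal length in pixels is half the picture's height over the tangent of half this angle, whatever the lens; pixels are square), "cx", "cy" (the principal point, pixels), "R" (3x3) and "t" (3): a world point X has camera coordinates R X + t; the wrist camera has in their place "tool_from_camera" (4x4, takes a point from camera to tool coordinates, whose origin is the TCP and whose axes are the flange's). Camera axes: x right, y down, z forward; pixel columns grow to the right and rows downward; lengths in m; the calibration is good to about 2 mm. A picture is of the moment at which its call begins: read the wrist's pose just before it. camera_params takes no time and is no camera call.
- robot.finish_job(): hands the job in; it is judged then, once.
Trained networks look in the newest picture that a camera, given by its name, has taken for a name from the list of things; names that differ only in an ending like _2 or _b are one class to them, and where a whole thing is asked for, a point or a joint stands for the part that bears it (a point fixed in the world has none). Each returns a list of dicts, best first, with "confidence" (0 to 1); they miss things now and then, are a little off and sometimes report something else, mostly with a low value. They report only what shows in the picture. A call takes as long as a camera call. They do not tell look-alikes from the thing itself.
- cams.boxes_of(camera, target): "position" ([x, y, z] in m, in world coordinates, good to about 4 mm: the middle of the surface that is visible of it).
The state is a dict: "clock": time; "joint_pos": joint angles; "qvel": joint speeds; "joint_efforts": joint torques, N m; "eef_pos": TCP position; "ee_rot": TCP orientation; "force": force on the tool from outside, world axes, zero at the start; "torque": the same for the moment, N m; "width": opening from 0.0 (shut) to 1.0 (fully open); "finger_force": force on a finger pad.
Only numpy, scipy, OpenCV 4.12 (cv2) and the standard library are available. Lean on these libraries where they do the work, as an engineer would, in place of code of your own. Each camera call takes 0.05 s, during which the arm holds its last target. There are 200 camera calls.

TASK

The clear gauge tube on the packing desk measures out one order of steel spacer discs, and one disc is already in it. Pick spacers of the same diameter and thickness as that one from the desk and stack them flat in the tube, until the top of the stack is level with the black line round the tube and no higher.

Things in the scene. Friction and masses are not known exactly. Their poses are not given: they have to be found in the camera images.
- gauge_floor (a point): centre of the inner floor of the fixed, upright clear tube, 8 mm above the desk; z up. Inside 68 mm wide, wall 4 mm. Black line round it 72 mm above this point; above that it flares to 80 mm inside (88 outside) at the rim, 86 mm above this point. One disc (54 mm wide, 24 thick) lies inside, its top 48 mm below the line: two more like it fill it. A disc let go level in the mouth drops flat.
- spacer_a_center (a point): one of three alike loose steel discs, 54 mm wide, 24 mm thick, 0.15 kg, flat on the desk; same size as the one in the tube. Point: its centre, 12 mm above its underside; z up. Near by are unlisted steel discs: thin (54 mm wide, 10 thick), wide (88 mm, 24 thick) and narrow (32 mm, 24 thick). Gaps between discs are over 30 mm.
- spacer_b_center (a point): another of the three identical steel spacer discs, 54 mm in diameter and 24 mm thick, as spacer_a; this point is its centre, half-way up, 12 mm above its underside.
- spacer_c_center (a point): another of the three identical steel spacer discs, 54 mm in diameter and 24 mm thick, as spacer_a; this point is its centre, half-way up, 12 mm above its underside.
Not all that is in view belongs to the job. Leave any green look-alike of the part that bears spacer_c_center alone. What is shaped like the part that bears gauge_floor but green is not meant.

How it is judged (in metres and radians):
On the way:
1. a first matching spacer lies flat in the tube on the disc that was there (((horizontal distance between spacer_a_center and gauge_floor below 0.014 m and z of spacer_a_center in the frame of gauge_floor between 0.03 and 0.042 m and angle between spacer_a_center's own z axis and vertical below 0.17 rad and linear speed of spacer_a below 0.02 m/s) or (horizontal distance between spacer_b_center and gauge_floor below 0.014 m and z of spacer_b_center in the frame of gauge_floor between 0.03 and 0.042 m and angle between spacer_b_center's own z axis and vertical below 0.17 rad and linear speed of spacer_b below 0.02 m/s) or (horizontal distance between spacer_c_center and gauge_floor below 0.014 m and z of spacer_c_center in the frame of gauge_floor between 0.03 and 0.042 m and angle between spacer_c_center's own z axis and vertical below 0.17 rad and linear speed of spacer_c below 0.02 m/s))), for 0.2 s.
At the end, for the whole second after the job is handed in: Two of the matching spacers lie at rest in the tube on the first disc, level within 10 degrees, within 14 mm of the axis, centres 36 and 60 mm above the tube's floor within 6 mm, so that the top of the stack is at the line; the third is not on top of them (((horizontal distance between spacer_a_center and gauge_floor below 0.014 m and z of spacer_a_center in the frame of gauge_floor between 0.03 and 0.042 m and angle between spacer_a_center's own z axis and vertical below 0.17 rad and linear speed of spacer_a below 0.02 m/s) or (horizontal distance between spacer_b_center and gauge_floor below 0.014 m and z of spacer_b_center in the frame of gauge_floor between 0.03 and 0.042 m and angle between spacer_b_center's own z axis and vertical below 0.17 rad and linear speed of spacer_b below 0.02 m/s) or (horizontal distance between spacer_c_center and gauge_floor below 0.014 m and z of spacer_c_center in the frame of gauge_floor between 0.03 and 0.042 m and angle between spacer_c_center's own z axis and vertical below 0.17 rad and linear speed of spacer_c below 0.02 m/s)) and ((horizontal distance between spacer_a_center and gauge_floor below 0.014 m and z of spacer_a_center in the frame of gauge_floor between 0.054 and 0.066 m and angle between spacer_a_center's own z axis and vertical below 0.17 rad and linear speed of spacer_a below 0.02 m/s) or (horizontal distance between spacer_b_center and gauge_floor below 0.014 m and z of spacer_b_center in the frame of gauge_floor between 0.054 and 0.066 m and angle between spacer_b_center's own z axis and vertical below 0.17 rad and linear speed of spacer_b below 0.02 m/s) or (horizontal distance between spacer_c_center and gauge_floor below 0.014 m and z of spacer_c_center in the frame of gauge_floor between 0.054 and 0.066 m and angle between spacer_c_center's own z axis and vertical below 0.17 rad and linear speed of spacer_c below 0.02 m/s)) and not ((horizontal distance between spacer_a_center and gauge_floor below 0.06 m and z of spacer_a_center in the frame of gauge_floor above 0.07 m) or (horizontal distance between spacer_b_center and gauge_floor below 0.06 m and z of spacer_b_center in the frame of gauge_floor above 0.07 m) or (horizontal distance between spacer_c_center and gauge_floor below 0.06 m and z of spacer_c_center in the frame of gauge_floor above 0.07 m))); the robot touches nothing.
It also fails if it takes over 54 s, if anything falls off the work surface, if the arm or the gripper's body presses on something with over 40 N, if the wrist force passes 120 N, or if a joint passes its speed limit or range.

## Working session

There is one attempt and no reset: what is moved stays moved. The work goes in short steps, Python scripts to look and compute and a tool call to move; the robot and the scene stay as the last step left them, time stands still between calls to the robot, and variables do not carry over. Pictures are saved under pics/ and viewed, at most 10 in all, crops included, and the job is handed in when it is done.

Besides the shell and the picture viewer there is one more tool, called after ">>>" as name(argument=value, ...), one argument or row to a line, values as JSON. carry_out: Moves the arm, as the interface text tells. Its arguments: {"type":"object","properties":{"plan":{"type":"array"},"force":{"type":"number"}},"required":["plan"]}

```bash
mkdir -p pics; ls; cat > h.py <<'E'
import numpy as np, cv2
from bench import robot, cams
def ray(name,u,v,z):
    p=cams.camera_params(name); f=192/np.tan(np.radians(p["fovy"]/2))
    R=np.array(p["R"]);t=np.array(p["t"])
    d=R.T@np.array([(u-p["cx"])/f,(v-p["cy"])/f,1]); c=-R.T@t
    return c+d*(z-c[2])/d[2]
E
python3 - <<'E'
from h import *
print(robot.state())
a=cams.read_camera("top");b=cams.read_camera("scene")
cv2.imwrite("pics/top.png",cv2.resize(a,(800,600),interpolation=cv2.INTER_CUBIC));cv2.imwrite("pics/scene.png",cv2.resize(b,(800,600)))
for c in("top","scene"):
    print({k:v for k,v in cams.camera_params(c).items()})
    for n in("gauge_floor","spacer_a_center"):
        for d in cams.boxes_of(c,n): print(c,n,d)
print(cams.camera_params("wrist"))
E
```

```text
pics
{'clock': 0.0, 'joint_pos': array([-7.61484006e+01,  1.36809600e+01, -8.16870621e-01,  7.55847862e+01,
        1.67608802e-03,  8.99996896e+01]), 'qvel': array([ 0.03263498,  0.02310351,  0.04499439, -0.01046851, -0.00813887,
        0.02155812]), 'joint_efforts': array([ 3.70676222e-03, -5.38785088e+01,  3.46437621e+01,  1.83524669e-02,
        1.17796285e-04,  1.00965755e-05]), 'eef_pos': array([ 0.12560105, -0.50933899,  0.24167808]), 'ee_rot': array([-1.79917383e+02, -1.67653391e-03,  1.38519074e+01]), 'force': array([ 0.36342454, -0.3994567 ,  0.9031124 ]), 'torque': array([ 0.04328701, -0.01592226, -0.01552694]), 'finger_force': 0.0, 'width': 1.0015322582865527}
{'fovy': 57.226381476045034, 'cx': 261.80314736597086, 'cy': 194.17921062176407, 'R': array([[-0.01098053, -0.99986442,  0.01227028],
       [-0.99375481,  0.00954908, -0.11117644],
       [ 0.11104419, -0.01341442, -0.99372493]]), 't': array([-0.00817091,  0.59265674,  0.75039996])}
top gauge_floor {'position': [0.4987, 0.1945, 0.0388], 'confidence': 0.64}
top gauge_floor {'position': [0.6846, 0.2233, 0.0227], 'co
[... 437 characters left out ...]
onfidence': 0.73}
scene gauge_floor {'position': [0.7035, 0.2193, 0.0433], 'confidence': 0.57}
scene spacer_a_center {'position': [0.4818, -0.0543, 0.0188], 'confidence': 0.88}
scene spacer_a_center {'position': [0.4682, -0.3064, 0.0235], 'confidence': 0.29}
{'fovy': 65.64282161181089, 'cx': 253.71546205086463, 'cy': 195.36656478399982, 'tool_from_camera': array([[-9.14806229e-04, -9.66220137e-01, -2.57716528e-01,
         6.54893455e-02],
       [ 9.99999498e-01, -7.78543575e-04, -6.30775569e-04,
         8.23143168e-04],
       [ 4.08824510e-04, -2.57716976e-01,  9.66220365e-01,
        -1.32526601e-01],
       [ 0.00000000e+00,  0.00000000e+00,  0.00000000e+00,
         1.00000000e+00]])}
```

View pics/top.png

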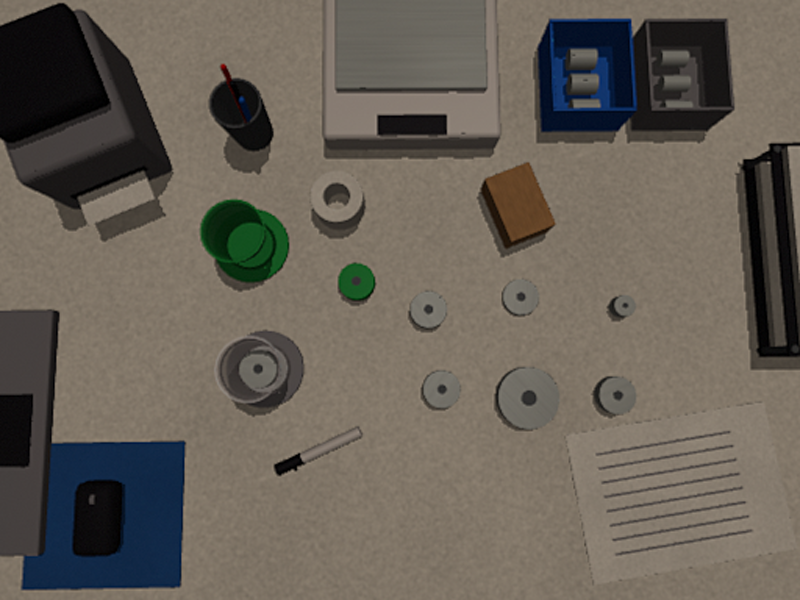

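View pics/scene.png

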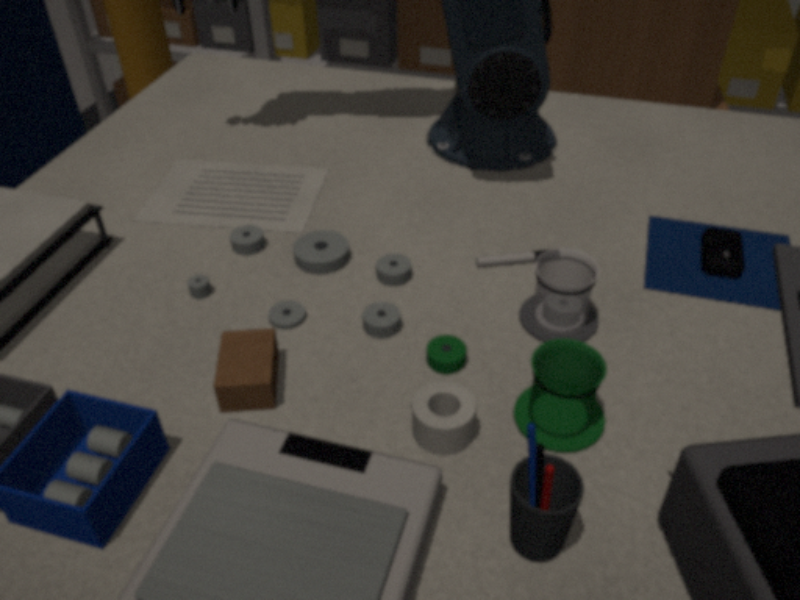

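Matching candidates in the top picture (800 px wide): the discs at (428,309), (441,389) and (617,396). The disc at (521,297) looks thin, (528,398) is wide, (622,306) is narrow, and (357,282) is green. The clear tube is at (253,370), and its green look-alike is at (235,235). I'll confirm this with an overlay crop.

```bash
cat >> h.py <<'E'
def proj(name,X):
    p=cams.camera_params(name); f=192/np.tan(np.radians(p["fovy"]/2))
    c=np.atleast_2d(X)@np.array(p["R"]).T+np.array(p["t"])
    return np.c_[f*c[:,0]/c[:,2]+p["cx"],f*c[:,1]/c[:,2]+p["cy"]]
def circ(img,name,c,z,r,col,s):
    a=np.linspace(0,2*np.pi,60); P=np.c_[c[0]+r*np.cos(a),c[1]+r*np.sin(a),0*a+z]
    cv2.polylines(img,[np.int32((proj(name,P)+.5)*s)],True,col,1)
E
python3 - <<'E'
from h import *
import scipy.optimize as so
a=cams.read_camera("top");b=cams.read_camera("scene")
g={n:cv2.GaussianBlur(cv2.cvtColor(i,6),(3,3),0).astype(float) for n,i in(("top",a),("scene",b))}
def edge(n,c,z,r):  # mean radial gradient, inside brighter
    t=np.linspace(0,2*np.pi,72)
    v=[cv2.remap(g[n].astype(np.float32),*[q.astype(np.float32).reshape(-1,1) for q in proj(n,np.c_[c[0]+rr*np.cos(t),c[1]+rr*np.sin(t),0*t+z]).T],1).mean() for rr in(r-.002,r+.002)]
    return v[0]-v[1]
k=512/800; S=4
A=cv2.resize(a,None,fx=S,fy=S,interpolation=cv2.INTER_CUBIC);B=cv2.resize(b,None,fx=S,fy=S,interpolation=cv2.INTER_CUBIC)
def fit(u,v,z,r):
    c0=ray("top",u*k,v*k,z)[:2]
    G=[(sum(edge(n,c0+[dx,dy],z,r) for n in("top","scene")),edge("top",c0+[dx,dy],z,r),dx,dy) for dx in np.arange(-.008,.0081,.001) for dy in np.arange(-.008,.0081,.001)]
    m=max(G);m2=max(G,key=lambda q:q[1]); return c0+m[2:],m[0],c0+m2[2:]
for n,u,v in(("428",428,309),("441",441,389),("617",617,396),("521",521,297)):
    for h in(.024,.010):
        c,s,c2=fit(u,v,h,.027); print(n,h,c.round(4),round(s,1),c2.round(4))
        if h==.024:
            circ(A,"top",c,.024,.027,(0,0,255),S);circ(B,"scene",c,.024,.027,(0,0,255),S)
            circ(B,"scene",c,.0,.027,(0,255,255),S)
r=ray("top",252*k,369*k,.094);d=ray("top",258.5*k,369.5*k,.032);print("rim",r,"disc",d,fit(258.5,369.5,.032,.027))
for im,n in((A,"top"),(B,"scene")):
    circ(im,n,d,.094,.044,(0,0,255),S);circ(im,n,d,.032,.027,(0,255,0),S)
    circ(im,n,d,.08,.038,(255,0,0),S)
x=np.vstack([cv2.resize(A[690:1090,540:1640],(800,291)),cv2.resize(B[540:920,440:1580],(800,267))])
cv2.imwrite("pics/c1.png",x)
E
```

```text
428 0.024 [ 0.5872 -0.0426] 8.8 [ 0.5872 -0.0416]Traceback (most recent call last):
  File "<stdin>", line 17, in <module>
  File "<stdin>", line 13, in fit
  File "<stdin>", line 13, in <genexpr>
  File "<stdin>", line 7, in edge
  File "h.py", line 9, in proj
    p=cams.camera_params(name); f=192/np.tan(np.radians(p["fovy"]/2))
ValueError: time passes only in moves, steps and waits
```

Cache the calibration, since there is a limit on parameter calls without time passing.

```bash
sed -i 's/p=cams.camera_params(name);/p=P(name);/; 2a from functools import lru_cache\n@lru_cache(None)\ndef P(n): return cams.camera_params(n)' h.py
sed -i 's/; P=np.c_\[/; Q=np.c_[/; s/proj(name,P)+/proj(name,Q)+/' h.py
cat > fit.py <<'E'
from h import *
a=cams.read_camera("top");b=cams.read_camera("scene")
g={n:cv2.GaussianBlur(cv2.cvtColor(i,6),(3,3),0).astype(np.float32) for n,i in(("top",a),("scene",b))}
def edge(n,c,z,r):
    t=np.linspace(0,2*np.pi,72)
    v=[cv2.remap(g[n],*[q.astype(np.float32).reshape(-1,1) for q in proj(n,np.c_[c[0]+rr*np.cos(t),c[1]+rr*np.sin(t),0*t+z]).T],1).mean() for rr in(r-.002,r+.002)]
    return v[0]-v[1]
k=512/800; S=4
A=cv2.resize(a,None,fx=S,fy=S,interpolation=cv2.INTER_CUBIC);B=cv2.resize(b,None,fx=S,fy=S,interpolation=cv2.INTER_CUBIC)
def fit(u,v,z,r):
    c0=ray("top",u*k,v*k,z)[:2]
    G=[(sum(edge(n,c0+[dx,dy],z,r) for n in("top","scene")),edge("top",c0+[dx,dy],z,r),dx,dy) for dx in np.arange(-.008,.0081,.001) for dy in np.arange(-.008,.0081,.001)]
    m=max(G);m2=max(G,key=lambda q:q[1]); return c0+m[2:],m[0],c0+m2[2:]
for n,u,v in(("428",428,309),("441",441,389),("617",617,396),("521",521,297)):
    for h in(.024,.010):
        c,s,c2=fit(u,v,h,.027); print(n,h,c.round(4),round(s,1),c2.round(4))
        if h==.024:
            circ(A,"top",c,.024,.027,(0,0,255),S);circ(B,"scene",c,.024,.027,(0,0,255),S)
            circ(B,"scene",c,.0,.027,(0,255,255),S)
r=ray("top",252*k,369*k,.094);d=ray("top",258.5*k,369.5*k,.032);print("rim",r,"disc",d,fit(258.5,369.5,.032,.027))
for im,n in((A,"top"),(B,"scene")):
    circ(im,n,r,.094,.044,(0,0,255),S);circ(im,n,d,.032,.027,(0,255,0),S)
    circ(im,n,r,.08,.038,(255,0,0),S)
x=np.vstack([cv2.resize(A[690:1090,540:1640],(800,291)),cv2.resize(B[540:920,440:1580],(800,267))])
cv2.imwrite("pics/c1.png",x)
E
python3 fit.py
```

```text
428 0.024 [ 0.5872 -0.0426] 9.0 [ 0.5872 -0.0426]
428 0.01 [ 0.5876 -0.0432] 5.1 [ 0.5876 -0.0422]
441 0.024 [ 0.471  -0.0613] 5.2 [ 0.471  -0.0613]
441 0.01 [ 0.4704 -0.0623] 1.6 [ 0.4704 -0.0613]
617 0.024 [ 0.4593 -0.3105] 9.0 [ 0.4593 -0.3105]
617 0.01 [ 0.4595 -0.3149] 8.1 [ 0.4595 -0.3149]
521 0.024 [ 0.6053 -0.1775] 4.8 [ 0.6053 -0.1775]
521 0.01 [ 0.606  -0.1805] 4.8 [ 0.606  -0.1805]
rim [0.50244736 0.19033971 0.094     ] disc [0.50138288 0.19800504 0.032     ] (array([0.49838288, 0.20100504]), np.float32(21.760338), array([0.49838288, 0.20100504]))
```

View pics/c1.png

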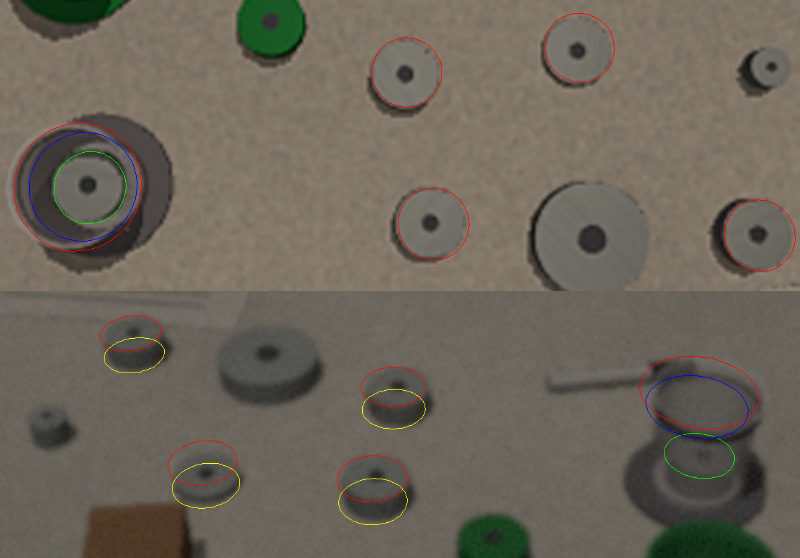

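The overlays confirm the choice. The discs at top (428,309), (441,389) and (617,396) fit 54 mm by 24 mm in both views. At (521,297) the 24 mm overlay floats above the disc in the scene view, so that one is thin. I'll start with (441,389) and swing over it.

>>> carry_out(
  plan=[
    [[0, 0, 0], -0.134, 85],
    [[0, 0, 0], -0.134, 85],
    [[0, 0, 0], -0.134, 85],
    [[0, 0, 0], -0.134, 85],
    [[0, 0, 0], -0.134, 85],
    [[0, 0, 0], -0.134, 85],
    [[39, 4.4, 0], 0, 85],
    [[39, 4.4, 0], 0, 85],
    [[39, 4.4, 0], 0, 85],
    [[39, 4.4, 0], 0, 85],
    [[39, 4.4, 0], 0, 85],
    [[39, 4.4, 0], 0, 85],
    [[39, 4.4, 0], 0, 85],
    [[39, 4.4, 0], 0, 85],
    [[39, 4.4, 0], 0, 85],
    [[39, 4.4, 0], 0, 85],
    [[39, 4.4, 0], 0, 85],
    [[39, 4.4, 0], 0, 85],
    [[39, 4.4, 0], 0, 85],
    [[39, 4.4, 0], 0, 85],
  ],
  force=40,
)

```text
clock: 2.5
eef_pos: [0.4535, -0.0665, 0.2425]
ee_rot: [180.0, -0.0, 59.9]
force: [0.8, -0.2, -0.1]
width: 0.997
finger_force: 0.0
```

```bash
cat >> h.py <<'E'
from scipy.spatial.transform import Rotation as Ro
def wray(s,u,v,z):
    p=P("wrist"); f=192/np.tan(np.radians(p["fovy"]/2)); T=np.array(p["tool_from_camera"])
    W=Ro.from_euler("xyz",s["ee_rot"],degrees=True).as_matrix()
    c=W@T[:3,3]+s["eef_pos"]; d=W@T[:3,:3]@np.array([(u-p["cx"])/f,(v-p["cy"])/f,1])
    return c+d*(z-c[2])/d[2]
def wproj(s,X):
    p=P("wrist"); f=192/np.tan(np.radians(p["fovy"]/2)); T=np.array(p["tool_from_camera"])
    W=Ro.from_euler("xyz",s["ee_rot"],degrees=True).as_matrix()
    c=((np.atleast_2d(X)-s["eef_pos"])@W-T[:3,3])@T[:3,:3]
    return np.c_[f*c[:,0]/c[:,2]+p["cx"],f*c[:,1]/c[:,2]+p["cy"]]
def wcirc(im,s,c,z,r,col,k=1):
    a=np.linspace(0,2*np.pi,80); cv2.polylines(im,[np.int32((wproj(s,np.c_[c[0]+r*np.cos(a),c[1]+r*np.sin(a),0*a+z])+.5)*k)],True,col,1)
def shift(s,target):
    W=Ro.from_euler("xyz",s["ee_rot"],degrees=True).as_matrix()
    return (W.T@(np.array(target)-s["eef_pos"])*1000).round(1)
E
python3 - <<'E'
from h import *
s=robot.state(); a=cams.read_camera("wrist")
A=cv2.resize(a,(800,600),interpolation=cv2.INTER_CUBIC);k=800/512
for c in((.471,-.061),(.587,-.0426)): wcirc(A,s,c,.024,.027,(0,0,255),k)
cv2.imwrite("pics/w1.png",A); np.save("w1.npy",a); print(s["eef_pos"],s["ee_rot"])
for d in cams.boxes_of("wrist","spacer_a_center"): print(d)
E
```

```text
[ 0.45345387 -0.06654684  0.24253087] [ 1.79969552e+02 -1.24534876e-02  5.99293208e+01]
{'position': [0.466, -0.0542, 0.0249], 'confidence': 0.93}
```

View pics/w1.png

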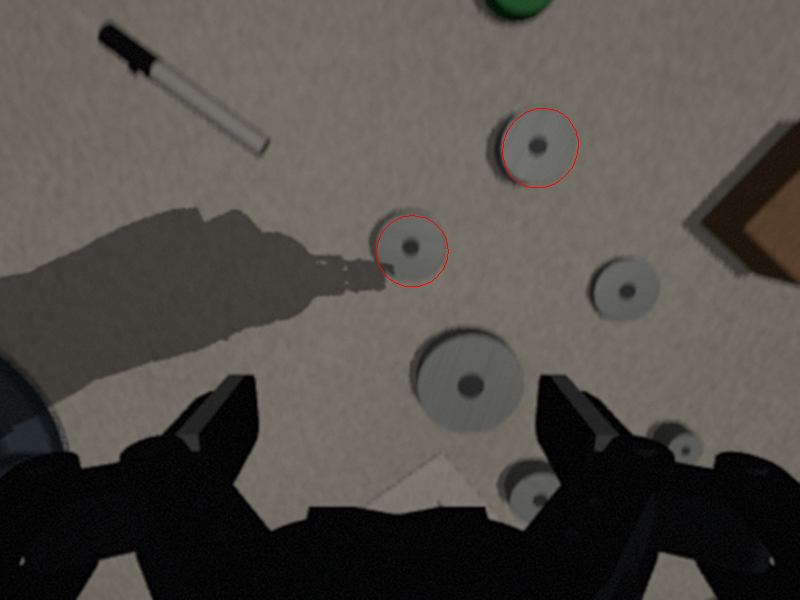

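The wrist view shows the first spacer's bore at (411,247) and the second's at (538,146), both within about 2 mm of the top-camera fits.

```bash
python3 - <<'E'
from h import *
s=robot.state();k=512/800
for u,v in((411,247),(538,146)):
    c=wray(s,u*k,v*k,.024); print(c); 
    print(shift(s,[c[0],c[1],.10]),shift(s,[c[0],c[1],.026]))
E
```

```text
[ 0.47373203 -0.05609804  0.024     ]
[ 16.9  11.8 142.2] [ 16.9  11.7 216.2]
[ 0.58802423 -0.03838622  0.024     ]
[ 89.2 102.1 142.3] [ 89.1 102.1 216.3]
```

>>> carry_out(
  plan=[
    [[4.4, 3, 35], 0, 85],
    [[4.4, 3, 35], 0, 85],
    [[4.4, 3, 35], 0, 85],
    [[4.3, 2.8, 35], 0, 85],
    [[0, 0, 0], 0, 85],
    [[0, 0, 0], 0, 85],
    [[0, 0, 0], 0, 85],
  ],
)

```text
clock: 3.3
eef_pos: [0.4725, -0.0593, 0.1041]
ee_rot: [179.9, -0.0, 59.9]
force: [0.8, -1.1, -0.0]
width: 0.992
finger_force: 0.0
```

```bash
cat > look.py <<'E'
import sys
from h import *
# look.py name z r x y : wrist look, fit circle near the given centre using bore/edge
s=robot.state(); a=cams.read_camera("wrist"); print(s["eef_pos"].round(4),s["ee_rot"].round(2),abs(s["qvel"]).max().round(2))
z,r,x,y=map(float,sys.argv[2:6]); g=cv2.GaussianBlur(cv2.cvtColor(a,6),(3,3),0).astype(np.float32)
t=np.linspace(0,2*np.pi,90)
def m(c,rr):
    q=wproj(s,np.c_[c[0]+rr*np.cos(t),c[1]+rr*np.sin(t),0*t+z]).astype(np.float32)
    return cv2.remap(g,q[:,:1].copy(),q[:,1:].copy(),1).mean()
R=np.arange(-.012,.01201,.001)
sc,dx,dy=max((m((x+i,y+j),r-.002)-m((x+i,y+j),r+.0015),i,j) for i in R for j in R)
c=np.array([x+dx,y+dy]); print("fit",c.round(4),sc); print("shift to grasp",shift(s,[*c,.024]))
A=cv2.resize(a,(800,600),interpolation=cv2.INTER_CUBIC); wcirc(A,s,c,z,r,(0,0,255),800/512); cv2.imwrite(f"pics/{sys.argv[1]}.png",A)
E
python3 look.py w2 .024 .027 .472 -.058
```

```text
[ 0.4725 -0.0593  0.1041] [ 1.7988e+02 -5.0000e-02  5.9900e+01] 0.51
fit [ 0.468 -0.058] 3.7085266
shift to grasp [-1.2 -4.7 80.1]
```

View pics/w2.png

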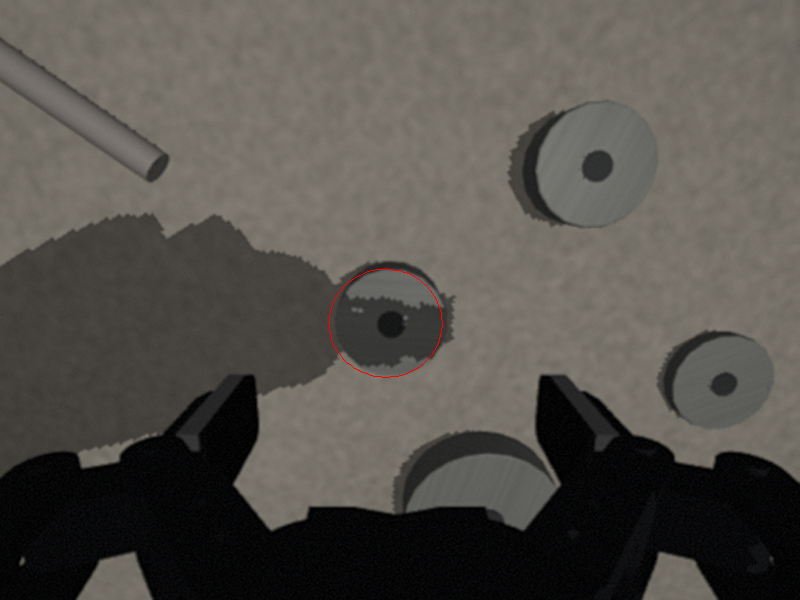

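The bore is at (391,324), about 2.5 mm to the left of the jaw centre line. I'll descend and close.

>>> carry_out(
  plan=[
    [[-0.5, -0.8, 28], 0, 85],
    [[-0.5, -0.8, 28], 0, 85],
    [[-0.5, -0.9, 20], 0, 85],
    [[0, 0, 8], 0, 85],
    [[0, 0, 0], 0, 85],
    [[0, 0, 0], 0, 85],
    [[0, 0, 0], 0, 45],
    [[0, 0, 0], 0, 45],
    [[0, 0, 0], 0, 45],
    [[0, 0, 0], 0, 45],
    [[0, 0, 0], 0, 45],
    [[0, 0, 0], 0, 45],
    [[0, 0, 0], 0, 45],
    [[0, 0, 0], 0, 45],
  ],
  force=40,
)

```text
clock: 4.75
eef_pos: [0.4694, -0.059, 0.0194]
ee_rot: [179.9, -0.0, 59.9]
force: [-1.6, -0.0, 9.6]
width: 0.615
finger_force: 40.0
```

>>> carry_out(
  plan=[
    [[0, 0, -10], 0, 45],
    [[0, 0, -35], 0, 45],
    [[0, 0, -35], 0, 45],
    [[0, 0, -35], 0, 45],
    [[0, 0, -35], 0, 45],
    [[20, -12.5, 0], 0, 45],
    [[20, -12.5, 0], 0, 45],
    [[20, -12.5, 0], 0, 45],
    [[20, -12.5, 0], 0, 45],
    [[20, -12.5, 0], 0, 45],
    [[20, -12.5, 0], 0, 45],
    [[20, -12.5, 0], 0, 45],
    [[20, -12.5, 0], 0, 45],
    [[0, 0, 0], 0, 45],
    [[0, 0, 0], 0, 45],
    [[0, 0, 0], 0, 45],
  ],
)

```text
clock: 6.35
eef_pos: [0.4623, 0.1291, 0.1686]
ee_rot: [180.0, 0.0, 59.9]
force: [0.1, -0.3, -0.9]
width: 0.612
finger_force: 42.8
```

```bash
python3 - <<'E'
from h import *
s=robot.state(); a=cams.read_camera("wrist"); print(s["eef_pos"],s["ee_rot"],s["width"],s["finger_force"])
A=cv2.resize(a,(800,600),interpolation=cv2.INTER_CUBIC);k=800/512
c=(.5024,.193)
wcirc(A,s,c,.094,.044,(0,0,255),k);wcirc(A,s,c,.094,.040,(0,0,255),k);wcirc(A,s,c,.08,.038,(255,0,0),k)
cv2.imwrite("pics/w3.png",A)
E
```

```text
[0.46225387 0.12913969 0.16855762] [1.79999544e+02 1.01478014e-02 5.99054474e+01] 0.611677911861585 42.80043840408325
```

View pics/w3.png

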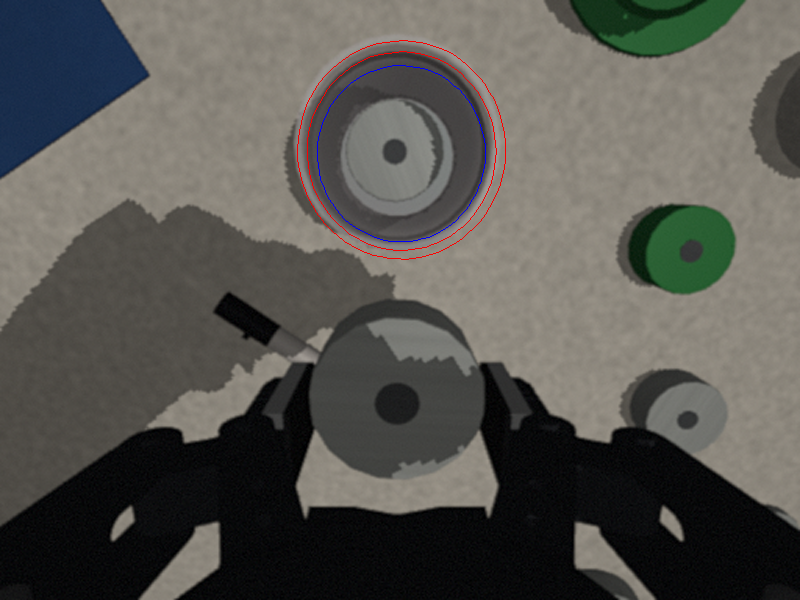

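The rim overlay around (401,150) matches to about 1 mm, so the tube is at about (0.503, 0.194). The disc is held level with its bore at (397,403).

```bash
python3 - <<'E'
from h import *
s=robot.state(); k=512/800
b=wray(s,397*k,403*k,.173); print("bore",b, "off TCP (tool mm)",shift(s,[b[0],b[1],s["eef_pos"][2]]))
t=np.array([.503,.194]); print(shift(s,[*(s["eef_pos"][:2]+t-b[:2]),.107]))
E
```

```text
bore [0.46321077 0.12860687 0.173     ] off TCP (tool mm) [0.1 1.  0. ]
[76.5  1.6 61.5]
```

>>> carry_out(
  plan=[
    [[20, 0.4, 8], 0, 45],
    [[20, 0.4, 8], 0, 45],
    [[20, 0.4, 8], 0, 45],
    [[16.5, 0.4, 8], 0, 45],
    [[0, 0, 0], 0, 45],
    [[0, 0, 10], 0, 45],
    [[0, 0, 10], 0, 45],
    [[0, 0, 9.5], 0, 45],
    [[0, 0, 0], 0, 45],
    [[0, 0, 0], 0, 45],
    [[0, 0, 0], 0, 45],
  ],
)

```text
clock: 7.5
eef_pos: [0.5023, 0.195, 0.1072]
ee_rot: [180.0, -0.0, 59.9]
force: [0.6, -0.0, -1.6]
width: 0.615
finger_force: 42.8
```

Release, then rise and go back to the viewing position.

>>> carry_out(
  plan=[
    [[0, 0, 0], 0, 85],
    [[0, 0, 0], 0, 85],
    [[0, 0, 0], 0, 85],
    [[0, 0, 0], 0, 85],
    [[0, 0, 0], 0, 85],
    [[0, 0, 0], 0, 85],
    [[0, 0, -20], 0, 85],
    [[0, 0, -25], 0, 85],
    [[0, 0, -20], 0, 85],
    [[-25, 0, 0], 0, 85],
    [[-25, 0, 0], 0, 85],
    [[-25, 0, 0], 0, 85],
    [[0, 0, 0], 0, 85],
    [[0, 0, 0], 0, 85],
  ],
)

```text
clock: 8.9
eef_pos: [0.4648, 0.1301, 0.1722]
ee_rot: [180.0, -0.0, 59.9]
force: [0.6, 0.6, -0.3]
width: 0.995
finger_force: 0.0
```

```bash
python3 - <<'E'
from h import *
s=robot.state(); a=cams.read_camera("wrist"); print(s["eef_pos"],s["ee_rot"],s["width"])
A=cv2.resize(a,(800,600),interpolation=cv2.INTER_CUBIC);k=800/512
wcirc(A,s,(.503,.194),.08,.038,(255,0,0),k);wcirc(A,s,(.503,.194),.056,.027,(0,0,255),k)
d=(.5875,-.041); wcirc(A,s,d,.024,.027,(0,0,255),k)
cv2.imwrite("pics/w4.png",A)
print(shift(s,[*d,.10]))
E
```

```text
[0.46477212 0.1300506  0.17215768] [ 1.79971836e+02 -4.83885483e-02  5.98681542e+01] 0.9947891242373075
[-86.4 192.   72.2]
```

View pics/w4.png

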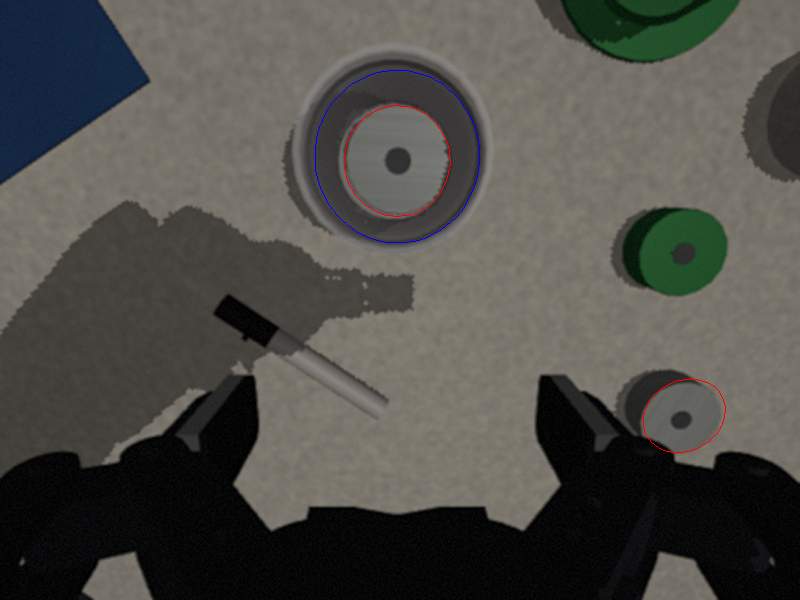

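The first spacer is in: its face, centred at (397,160), fits the 54 mm circle at stack height, flat. The second spacer's bore at (682,420) also matches its estimate. Next I'll hover over it.

>>> carry_out(
  plan=[
    [[-10.8, 24, 0], 0, 85],
    [[-10.8, 24, 0], 0, 85],
    [[-10.8, 24, 9], 0, 85],
    [[-10.8, 24, 9], 0, 85],
    [[-10.8, 24, 13], 0, 85],
    [[-10.8, 24, 13], 0, 85],
    [[-10.8, 24, 13], 0, 85],
    [[-10.8, 24, 13], 0, 85],
    [[0, 0, 0], 0, 85],
    [[0, 0, 0], 0, 85],
    [[0, 0, 0], 0, 85],
  ],
)

```text
clock: 10.05
eef_pos: [0.5874, -0.0399, 0.102]
ee_rot: [-180.0, -0.0, 60.0]
force: [-0.3, 0.1, 0.0]
width: 0.993
finger_force: 0.0
```

```bash
python3 look.py w5 .024 .027 .5875 -.041
```

```text
[ 0.5874 -0.0399  0.102 ] [-1.7998e+02 -1.0000e-02  5.9970e+01] 0.8
fit [ 0.5825 -0.041 ] 3.5047607
shift to grasp [-3.4 -3.6 78. ]
```

View pics/w5.png

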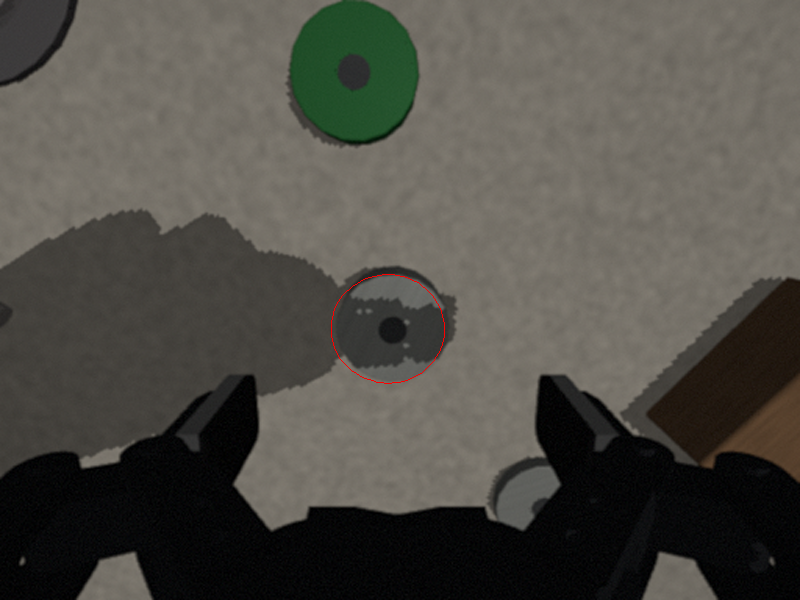

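Bore at (393,330), about 2 mm to the left and 3.5 mm behind the jaws. I'll descend and grip.

>>> carry_out(
  plan=[
    [[-1.3, -0.6, 28], 0, 85],
    [[-1.2, -0.6, 28], 0, 85],
    [[-1.2, -0.6, 18], 0, 85],
    [[0, 0, 8], 0, 85],
    [[0, 0, 0], 0, 85],
    [[0, 0, 0], 0, 85],
    [[0, 0, 0], 0, 45],
    [[0, 0, 0], 0, 45],
    [[0, 0, 0], 0, 45],
    [[0, 0, 0], 0, 45],
    [[0, 0, 0], 0, 45],
    [[0, 0, 0], 0, 45],
    [[0, 0, 0], 0, 45],
    [[0, 0, 0], 0, 45],
  ],
)

```text
clock: 11.5
eef_pos: [0.5845, -0.0431, 0.0211]
ee_rot: [179.9, -0.1, 59.9]
force: [-1.4, 0.6, 8.7]
width: 0.611
finger_force: 40.6
```

>>> carry_out(
  plan=[
    [[0, 0, -10], 0, 45],
    [[0, 0, -35], 0, 45],
    [[0, 0, -35], 0, 45],
    [[0, 0, -35], 0, 45],
    [[0, 0, -35], 0, 45],
    [[9, -19, 0], 0, 45],
    [[9, -19, 0], 0, 45],
    [[9, -19, 0], 0, 45],
    [[9, -19, 0], 0, 45],
    [[9, -19, 0], 0, 45],
    [[9, -19, 0], 0, 45],
    [[9, -19, 0], 0, 45],
    [[9, -19, 0], 0, 45],
    [[9, -19, 0], 0, 45],
    [[9, -19, 0], 0, 45],
    [[0, 0, 0], 0, 45],
    [[0, 0, 0], 0, 45],
    [[0, 0, 0], 0, 45],
  ],
)

```text
clock: 13.3
eef_pos: [0.4651, 0.1296, 0.1702]
ee_rot: [180.0, -0.0, 59.9]
force: [0.7, 0.3, -1.3]
width: 0.613
finger_force: 42.5
```

```bash
python3 - <<'E'
from h import *
s=robot.state(); a=cams.read_camera("wrist"); print(s["eef_pos"],s["ee_rot"],s["width"],s["finger_force"])
A=cv2.resize(a,(800,600),interpolation=cv2.INTER_CUBIC);k=800/512
wcirc(A,s,(.503,.194),.094,.044,(0,0,255),k)
cv2.imwrite("pics/w6.png",A)
b=wray(s,397*k**-1,403/k,s["eef_pos"][2]+.003); print(b)
t=np.array([.503,.194]); print(shift(s,[*(s["eef_pos"][:2]+t-b[:2]),.108]))
E
```

```text
[0.46508945 0.12961283 0.1701703 ] [ 1.79971598e+02 -1.99767628e-02  5.99008686e+01] 0.6129902742892112 42.49928176403046
[0.46561096 0.12858883 0.1731703 ]
[75.3 -0.5 62.2]
```

View pics/w6.png

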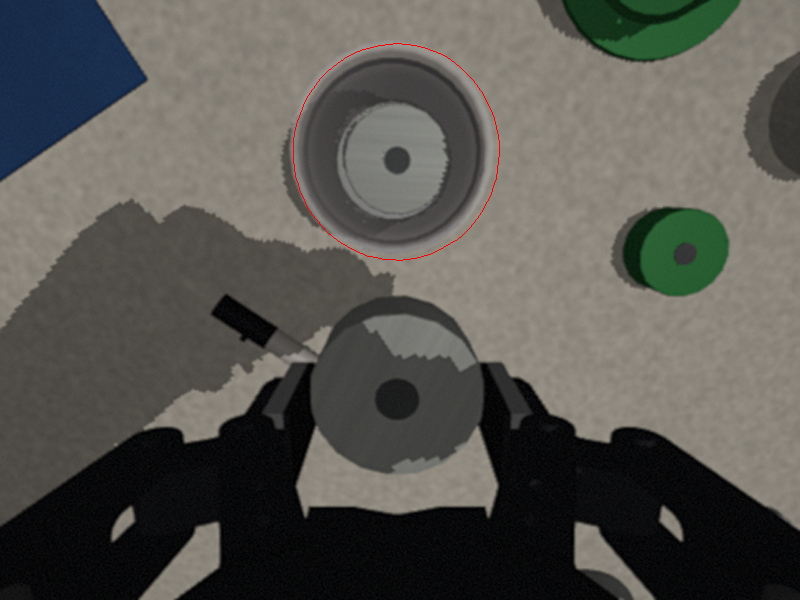

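The tube rim, centred near (395,150), matches the overlay. The disc is level with its bore at (397,399). Lower it into the mouth.

>>> carry_out(
  plan=[
    [[19, -0.3, 8], 0, 45],
    [[19, -0.3, 8], 0, 45],
    [[19, -0.2, 8], 0, 45],
    [[17, -0.2, 8], 0, 45],
    [[0, 0, 0], 0, 45],
    [[0, 0, 10], 0, 45],
    [[0, 0, 10], 0, 45],
    [[0, 0, 10], 0, 45],
    [[0, 0, 0], 0, 45],
    [[0, 0, 0], 0, 45],
    [[0, 0, 0], 0, 45],
  ],
)

```text
clock: 14.45
eef_pos: [0.5011, 0.1944, 0.1083]
ee_rot: [180.0, -0.0, 59.9]
force: [-0.3, 0.1, -1.2]
width: 0.611
finger_force: 42.5
```

>>> carry_out(
  plan=[
    [[0, 0, 0], 0, 85],
    [[0, 0, 0], 0, 85],
    [[0, 0, 0], 0, 85],
    [[0, 0, 0], 0, 85],
    [[0, 0, 0], 0, 85],
    [[0, 0, 0], 0, 85],
    [[0, 0, -20], 0, 85],
    [[0, 0, -25], 0, 85],
    [[0, 0, -20], 0, 85],
    [[-25, 0, 0], 0, 85],
    [[-25, 0, 0], 0, 85],
    [[-25, 0, 0], 0, 85],
    [[0, 0, 0], 0, 85],
    [[0, 0, 0], 0, 85],
  ],
)

```text
clock: 15.85
eef_pos: [0.4635, 0.1295, 0.1731]
ee_rot: [180.0, -0.0, 59.9]
force: [0.7, 0.5, -0.2]
width: 0.995
finger_force: 0.0
```

```bash
python3 - <<'E'
from h import *
s=robot.state(); a=cams.read_camera("wrist"); b=cams.read_camera("scene"); print(s["eef_pos"],s["width"],s["force"])
k=800/512
A=cv2.resize(a,(800,600),interpolation=cv2.INTER_CUBIC)
wcirc(A,s,(.503,.194),.08,.027,(0,0,255),k)
B=cv2.resize(b[140:230,310:410],(333,300),interpolation=cv2.INTER_CUBIC)
A=A[0:300,200:660]; cv2.imwrite("pics/w7.png",np.hstack([A,B]))
E
```

```text
[0.46351214 0.12950337 0.17313455] 0.9951350212021677 [ 0.73609355  0.4799362  -0.24520988]
```

View pics/w7.png

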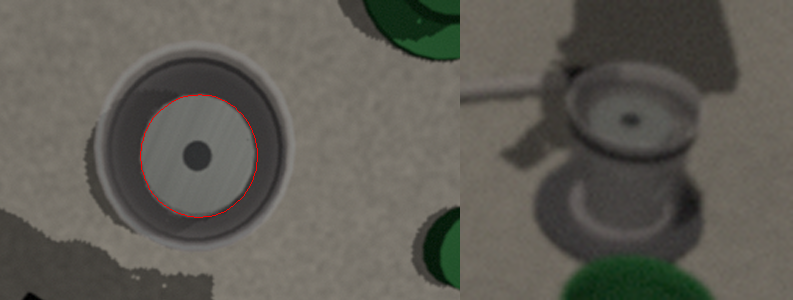

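The second spacer is flat and centred, with its bore at (197,156). Its face fits the 54 mm circle at line height, and the scene view agrees. The gripper is clear, so I'll hand in.

```bash
python3 -c "
from bench import robot
print(robot.finish_job())"
```

```text
the job is handed in; nothing more can be done
None
```

I stacked two matching spacers flat in the clear gauge tube; the camera views put the top of the stack level with the black line. The third was left on the desk, and I handed the job in at about 16 s; no verdict was shown.

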